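# Hang the lidded pot on the spring balance

### The arm

A 6-joint arm with a two-finger parallel gripper is mounted at the origin on the work surface. World frame = base frame: x ahead of the robot, y to its left, z up, the work surface at z = 0. Lengths are in m, angles in degrees, forces in N, time in s.
With the tool pointing down it reaches from about 0.3 to 1 m from the base axis. Payload 5.1 kg.
Tool frame: the origin (TCP) lies on the centre line of the jaws, within the pads' length; the fingertips stand 11 mm ahead of it and the grasp point (between the pads) lies 8 mm behind it (arm.tip_reach is the distance from the TCP to the fingertips, in m); z points along the fingers, y is the direction in which the jaws open and shut (so a half turn about z gives the same grasp; the last joint's range is limited). The gripper opens to 95 mm and grips with 3 to 60 N. Pads are 20 mm wide; open, the fingers measure 119 mm over their backs; the gripper's body (75 mm by 180 mm) begins 59 mm behind the grasp point.
Start: joints at [69.408, 7.093, 94.555, -0, 78.352, -4.733], TCP at [0.178, 0.625, 0.226] pointing down, gripper open.
Joint ranges: [-149.61, 149.61], [-58.7, 133.49], [1.44, 155.28], [-77.14, 257.14], [18.33, 153.61], [-166.67, 166.67]. Speed limits (degrees/s): [147.25, 147.25, 180, 180, 180, 180].

### API

Orientations are given as [roll, pitch, yaw] about the fixed x, y, z axes, in that order (R = Rz(yaw) Ry(pitch) Rx(roll)).
In Python, from bench import arm, solve_ik, sensors, cams, close_job gives the robot as it stands. The module is installed in compiled form; this text tells all that it offers. Calls block until the motion is done:
- arm.goto(position, orientation): joint-space move of the TCP to a pose.
- arm.line_to(position, ori=None, speed=0.15): straight line of the TCP; ori=None keeps the orientation; speed is the mean speed in m/s.
- arm.movej(angles): joint-space move.
- arm.open_jaws() and arm.grab(): open the fingers fully, or close them until they stop; the grip force is fixed at half the most.
- arm.hold(seconds).
- solve_ik(position, orientation): joint angles nearest the present ones, or None.
- sensors.get_obs(): the state.
- cams.get_image(name): name is "scene" or "side" or "wrist"; returns a dict with "color" (400x640x3 uint8, red, green, blue), "vertical_fov" (degrees; the focal length in pixels is half the picture's height over the tangent of half this angle, whatever the lens; pixels are square), "cx", "cy" (the principal point, pixels), "eye" and "orientation" of the camera in the world. Camera axes: x right, y down, z forward; pixel columns grow to the right and rows downward; lengths in m; the calibration is good to about 2 mm. A picture is of the moment at which its call begins. There is no depth.
A pose or a line that the arm cannot do raises arm.PlanningError and nothing moves.
- close_job(): hands the job in, once; it reports no verdict.
The state is a dict: "time": time; "joint_pos": joint angles; "qvel": joint speeds; "joint_efforts": joint torques, N m; "ee_pos": TCP position; "eef_rot": TCP orientation; "wrist_force": force on the tool from outside, world axes, zero at the start; "ft_torque": the same for the moment, N m; "finger_gap": finger opening in m.
Only numpy, scipy, OpenCV 4.12 (cv2) and the standard library are available. Lean on these libraries where they do the work, as an engineer would, in place of code of your own. Each camera call takes 0.05 s, during which the arm holds its last target.

### The job

Weigh the lidded steel pot: take it by its upright wooden handle bar and hang it level on the double hook of the spring balance, the bar lying across both prongs behind their upturned tips. Ease the weight on gently, letting the sprung hook go down with the pot (do not drop it and do not force the hook to its stop), then let go, move clear and wait until the pot hangs still. Leave the bowl, salt shaker, wooden knob and stack of lids standing where they are.

Things in the scene. Friction and masses are not known exactly. Their poses are not given: they have to be found in the camera images.
- pot_handle (a point): Centre of the lidded pot's wooden handle bar, where to grip. Bar: 134 mm along y, 16 mm wide in x, 14 mm thick in z (up), flat underneath, 157 mm (its centre) above the pot's underside. Held stiffly by two upright straps, 14 mm wide in x, inner faces at y = +-67 mm. Free gap of 63 mm between lid and bar. Pot 0.42 to 0.80 kg, unknown beforehand, balanced below the bar.
- pot: The lidded steel pot: 132 mm across, 140 mm over the handle straps in y, lid top 87 mm up, 164 mm high overall. Origin at the centre of its underside, z up, y along the handle bar. Stands upright on the bench at the start.
- balance: Spring balance, bolted to the bench; place and yaw vary. Origin on the bench straight below the hook's seat, z up; the prongs point along its -x, roughly to the robot. Column 70 x 80 mm, 276 mm high, its front face at x = +115 mm; base plate 12 mm thick, 100 mm wide, from x = -30 to +200 mm.
- hook_seat (a point): Seat of the sprung double hook: midway between its two prongs, level with their tops, 235 mm up unloaded; moves with the hook, axes of the balance. Prongs 8 mm wide, 10 mm thick, along x at y = +-42 mm, from a cross plate (x = +100 mm) to upturned tips (x = -38 to -30 mm, 18 mm high). Hung, the pot's bar lies along y across both prongs near x = 0, its centre 7 mm above this point.
- hook (a joint): Dip of the sprung hook in m: 0 unloaded, growing downwards, stop at 0.060. 200 N/m after a preload of 0.5 N, so the pot makes it dip 18 to 37 mm. Lightly damped: it bobs for a second or two when let go.
- bowl: White ceramic bowl, 120 mm across, 55 mm high, a bystander. Origin at the centre of its underside, z up.
- shaker: Glass salt shaker, 52 mm across, 89 mm high, a bystander. Origin at the centre of its underside, z up.
- cover_knob: Turned wooden cover knob, 64 mm across, 62 mm high, a bystander. Origin at the centre of its underside, z up.
- lids: Stack of round plastic lids held by a spring clip, 110 mm across, 45 mm high with the clip at its -x edge, a bystander. Origin at the centre of its underside, z up.
Things that resemble listed ones, but are neither listed nor needed, are in the scene too. Leave any black or blue look-alike of the pot alone.

How it is judged (in metres and radians):
On the way, in this order (a step that is already met when the one before it is completed fails the run):
1. the pot is lifted clear of the bench (height (world z) of pot above 0.04 m), for 0.1 s.
2. the pot's bar lies across the prongs and the hook dips under it (horizontal distance between pot_handle and hook_seat below 0.03 m and z of pot_handle in the frame of hook_seat between 0.002 and 0.014 m and contact force between pot and balance above 2.5 N and height (world z) of pot above 0.025 m and value of joint hook above 0.012 m), for 0.2 s.
At the end, for the whole second after the job is handed in: Pot hangs still on the hook alone: bar on both prongs (centre within 30 mm of the seat, 2-14 mm above it, square within 17 deg), hook force over 2.5 N, dip over 12 mm, pot over 25 mm off the bench, tilt under 8.5 deg, pot under 30 mm/s and 0.3 rad/s, hook under 20 mm/s (all of step 2 and angle between pot's own z axis and vertical below 0.15 rad and angle between the y axis of pot and the y axis of balance, either way round below 0.3 rad and linear speed of pot below 0.03 m/s and angular speed of pot below 0.3 rad/s and velocity of joint hook between -0.02 and 0.02 m/s); the robot touches nothing.
It fails at once if the hook is jolted: it moves faster than 0.35 m/s because the pot was dropped or let go with most of its weight still off the hook (velocity of joint hook above 0.35 m/s or velocity of joint hook below -0.35 m/s).
It fails at once if the hook is forced down to the end of its travel (dip over 57 mm) (value of joint hook above 0.057 m).
It fails at once if the pot is tipped by more than 45 degrees (angle between pot's own z axis and vertical above 0.785 rad).
It fails at once if the bowl, shaker, wooden knob or stack of lids is pushed more than 40 mm or tipped (distance of any of bowl, shaker, cover_knob, lids from where it was at the start of the episode above 0.04 m or angle between any of bowl, shaker, cover_knob, lids's own z axis and vertical above 0.5 rad).
It also fails if it takes over 58 s, if anything falls off the work surface, if the arm or the gripper's body presses on something with over 40 N, if the wrist force passes 120 N, or if a joint passes its speed limit or range.

## Working session

There is one attempt and no reset: what is moved stays moved. The work goes in short steps, each a Python script; the robot and the scene stay as the last script left them, time stands still between calls to the robot, and variables do not carry over. Pictures are saved under pics/ and viewed, and the job is handed in when it is done.

```bash
ls; mkdir -p pics; python3 - <<'E'
from bench import arm, sensors, cams
import cv2
o=sensors.get_obs();print(o)
for n in ["scene","side","wrist"]:
    d=cams.get_image(n);cv2.imwrite(f"pics/{n}0.png",d["color"][...,::-1])
    print(n,{k:v for k,v in d.items() if k!="color"})
E
```

```text
pics
{'time': 0.0, 'joint_pos': array([ 6.94093048e+01,  7.13347506e+00,  9.46337554e+01, -1.41281875e-04,
        7.83517570e+01, -4.73164381e+00]), 'qvel': array([0.05281754, 0.08375282, 0.01630671, 0.13853682, 0.03940979,
       0.04439908]), 'joint_efforts': array([-1.97390284e-03, -4.17598236e+01, -3.59930277e+01,  7.72067229e-02,
        4.91875573e-02, -1.59993247e-04]), 'ee_pos': array([0.17742565, 0.62467132, 0.22439063]), 'eef_rot': array([-1.79881407e+02, -9.67729594e-03,  1.64140967e+02]), 'wrist_force': array([0.2787841 , 0.1939211 , 0.28124026]), 'ft_torque': array([-0.00356071,  0.01886738, -0.00895097]), 'finger_gap': 0.09489189661789403}
scene {'vertical_fov': 53.74851631454164, 'cx': 320.2411694968202, 'cy': 191.4361986937224, 'eye': array([ 1.14606201, -0.38505885,  0.8719299 ]), 'orientation': array([-134.3379171 ,   -0.39341853,   51.31280604])}
side {'vertical_fov': 43.631187170023985, 'cx': 317.69243132907144, 'cy': 193.5393040648201, 'eye': array([-0.06672652, -0.69842882,  0.97373602]), 'orientation': array([-1.28236391e+02, -5.97251567e-02, -4.13156774e+01])}
wrist {'vertical_fov': 60.92503648107143, 'cx': 322.004116065785, 'cy': 200.1867468197235, 'eye': array([0.1022572 , 0.64622057, 0.383153  ]), 'orientation': array([163.96805752,   0.1740431 ,  74.11808415])}
```

View pics/scene0.png

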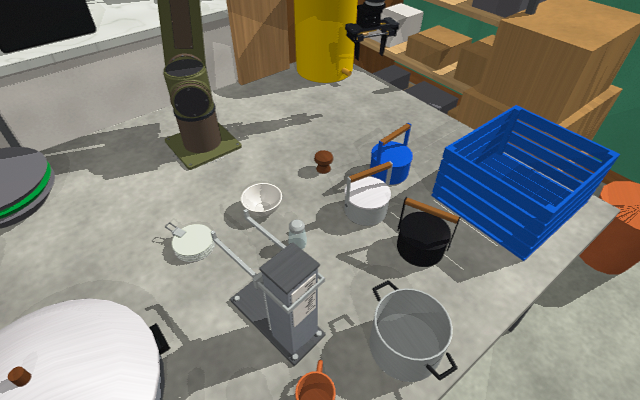

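View pics/side0.png

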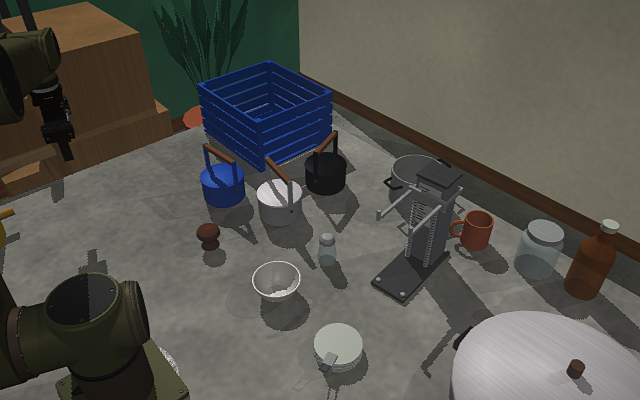

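View pics/wrist0.png

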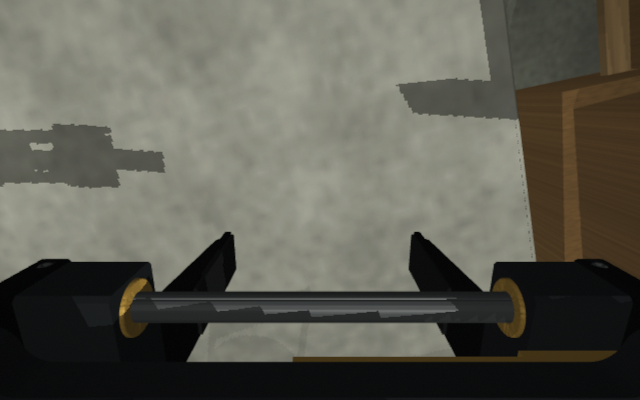

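The steel pot sits at scene (368,200) and side (280,200), with the blue and black look-alikes beside it. The balance is at scene (285,290) and side (425,230). I'll zoom in to get accurate pixels.

```bash
cat > h.py <<'E'
import numpy as np, cv2
from scipy.spatial.transform import Rotation as R
from bench import cams
def cam(n):
    d=cams.get_image(n); h=d["color"].shape[0]
    d["f"]=h/2/np.tan(np.radians(d["vertical_fov"]/2)); d["R"]=R.from_euler("xyz",d["orientation"],degrees=True).as_matrix(); return d
def ray(d,p):
    v=d["R"]@np.array([(p[0]-d["cx"])/d["f"],(p[1]-d["cy"])/d["f"],1]); return d["eye"],v/np.linalg.norm(v)
def onz(d,p,z):
    e,v=ray(d,p); return e+v*(z-e[2])/v[2]
def tri(d1,p1,d2,p2):
    a,u=ray(d1,p1);b,v=ray(d2,p2)
    s=np.linalg.lstsq(np.c_[u,-v],b-a,rcond=None)[0]
    x,y=a+s[0]*u,b+s[1]*v
    return (x+y)/2,np.linalg.norm(x-y)
def proj(d,P):
    q=d["R"].T@(np.asarray(P)-d["eye"]); return np.array([d["cx"]+d["f"]*q[0]/q[2],d["cy"]+d["f"]*q[1]/q[2]])
def crop(d,x,y,w,h,k,fn):
    cv2.imwrite(fn,cv2.resize(d["color"][y:y+h,x:x+w,::-1],None,fx=k,fy=k,interpolation=cv2.INTER_NEAREST))
E
python3 - <<'E'
from h import *
s=cam("scene");t=cam("side")
crop(s,335,150,70,80,7,"pics/a1.png");crop(t,250,135,60,100,6,"pics/a2.png")
crop(s,200,200,135,165,3.6,"pics/a3.png");crop(t,365,155,105,150,4,"pics/a4.png")
E
```

```text
(no output)
```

View pics/a1.png

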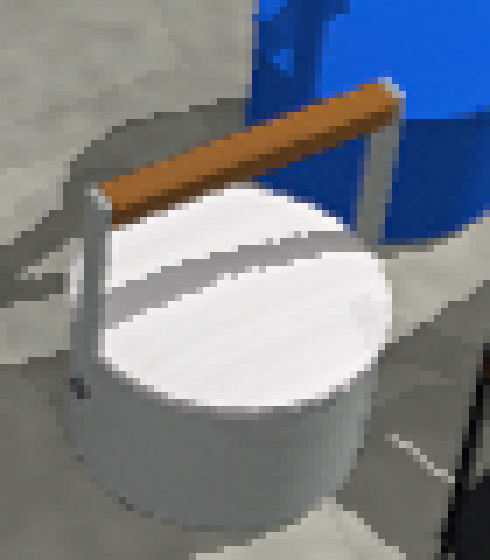

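View pics/a2.png

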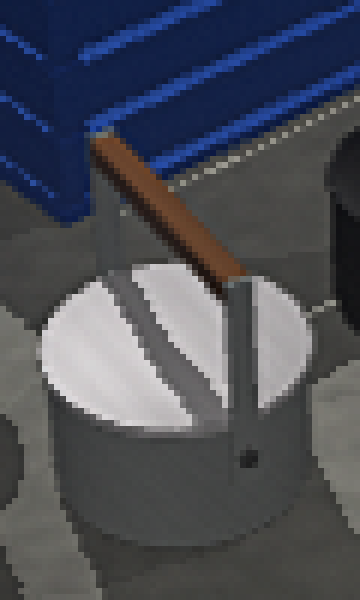

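View pics/a3.png

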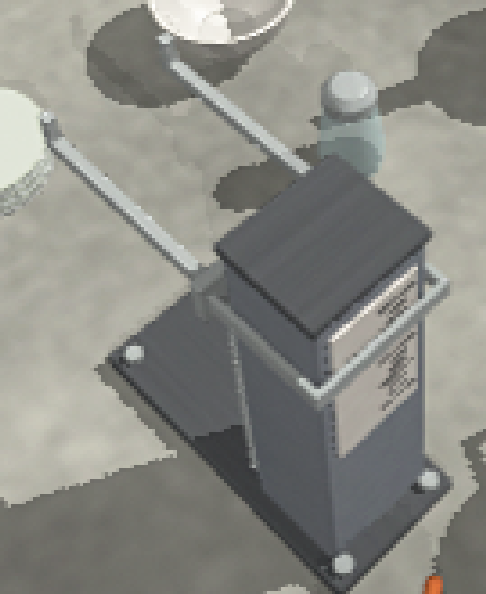

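View pics/a4.png

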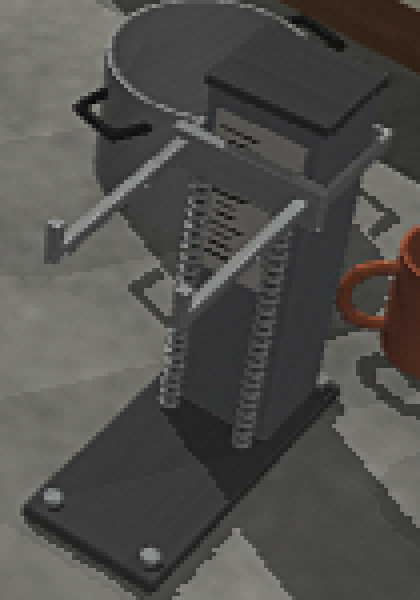

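```bash
python3 - <<'E'
from h import *
np.set_printoptions(precision=4,suppress=True)
s=cam("scene");t=cam("side")
A=lambda x,y:(x/7+335,y/7+150);B=lambda x,y:(x/6+250,y/6+135);C=lambda x,y:(x/3.6+200,y/3.6+200);D=lambda x,y:(x/4+365,y/4+155)
print("bar scene",onz(s,A(100,193),.164),onz(s,A(393,88),.164))
print("bar side",onz(t,B(240,280),.164),onz(t,B(103,130),.164))
for n,p,q in [("e1",A(100,193),B(103,130)),("e1b",A(100,193),B(240,280)),("e2",A(393,88),B(103,130)),("e2b",A(393,88),B(240,280))]: print(n,tri(s,p,t,q))
print("coltop scene",*[onz(s,C(*p),.276) for p in [(217,248),(335,155),(430,233),(318,335)]],sep="\n")
print("coltop side",*[onz(t,D(*p),.276) for p in [(207,80),(250,30),(388,78),(333,132)]],sep="\n")
print("base scene",*[onz(s,C(*p),.012) for p in [(107,360),(340,592),(452,485)]],sep="\n")
print("base side",*[onz(t,D(*p),.012) for p in [(25,512),(152,590),(342,392)]],sep="\n")
print("tips scene",*[onz(s,C(*p),.253) for p in [(46,118),(165,42)]],sep="\n")
print("tips side",*[onz(t,D(*p),.253) for p in [(55,225),(184,290)]],sep="\n")
# lid ellipse by mask
for n,d,(x,y,w,h) in [("scene",s,(335,165,60,50)),("side",t,(250,170,60,50))]:
    c=d["color"][y:y+h,x:x+w].astype(int)
    m=(c.min(2)>130)&(c.max(2)-c.min(2)<25) if n=="side" else (c.min(2)>215)
    k,l,st,ce=cv2.connectedComponentsWithStats(m.astype(np.uint8))
    print(n,[(st[i].tolist()) for i in range(1,k) if st[i][4]>30])
E
```

```text
bar scene [0.5903 0.1654 0.164 ] [0.6161 0.2981 0.164 ]
bar side [0.5903 0.161  0.164 ] [0.6162 0.2983 0.164 ]
e1 (array([0.5779, 0.1996, 0.1892]), np.float64(0.08738367591798085))
e1b (array([0.5912, 0.1635, 0.1638]), np.float64(0.003179550395673284))
e2 (array([0.6161, 0.2981, 0.1641]), np.float64(0.00016441308439630578))
e2b (array([0.6301, 0.2492, 0.1462]), np.float64(0.09513175409821006))
coltop scene
[ 0.7613 -0.2097  0.276 ]
[ 0.7503 -0.1292  0.276 ]
[ 0.8203 -0.1208  0.276 ]
[ 0.8327 -0.1988  0.276 ]
coltop side
[ 0.7417 -0.1352  0.276 ]
[ 0.8019 -0.1189  0.276 ]
[ 0.824  -0.2047  0.276 ]
[ 0.7567 -0.2155  0.276 ]
base scene
[ 0.6211 -0.2387  0.012 ]
[ 0.8441 -0.2068  0.012 ]
[ 0.8341 -0.1122  0.012 ]
base side
[ 0.6   -0.147  0.012]
[ 0.6129 -0.2415  0.012 ]
[ 0.8383 -0.2141  0.012 ]
tips scene
[ 0.613  -0.2311  0.253 ]
[ 0.6043 -0.1486  0.253 ]
tips side
[ 0.598  -0.1496  0.253 ]
[ 0.6106 -0.2324  0.253 ]
scene [[15, 12, 34, 14, 221], [15, 21, 41, 22, 629]]
side [[22, 9, 16, 24, 189], [42, 11, 10, 22, 141], [6, 12, 26, 25, 354]]
```

```bash
python3 - <<'E'
from h import *
from bench import arm,sensors,solve_ik
np.set_printoptions(precision=4,suppress=True)
s=cam("scene");t=cam("side")
print("crate bottom",onz(t,(263,169),0),"top",onz(t,(265,128),.15), onz(s,(442,152),.15))
print("shaker",onz(t,(327,262),0),"bowl",onz(t,(276,300),0),onz(s,(261,200),.05))
yaw=79.2
p=np.array([.6035,.2307])
arm.goto([*p,.30],[180,0,yaw]); print(sensors.get_obs()["joint_pos"])
w=cam("wrist"); cv2.imwrite("pics/w1.png",w["color"][...,::-1])
E
```

```text
crate bottom [0.6997 0.4501 0.    ] top [0.7209 0.4513 0.15  ] [0.6643 0.4634 0.15  ]
shaker [ 0.5728 -0.0102  0.    ] bowl [ 0.3908 -0.023  -0.    ] [ 0.414  -0.0125  0.05  ]
[16.2443  4.6131 90.15    0.0173 85.2563 26.9585]
```

View pics/w1.png

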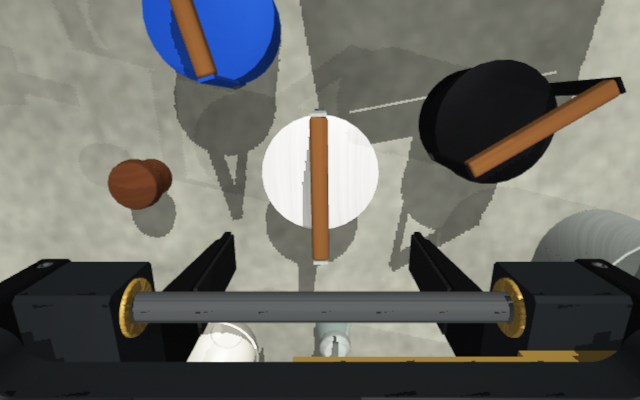

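The wrist view shows the white-lidded pot's bar between the jaws, from (318,113) to (320,261), almost exactly vertical in the picture. I'll check its position and grip it.

```bash
python3 - <<'E'
from h import *
from bench import arm,sensors,solve_ik
np.set_printoptions(precision=4,suppress=True)
w=cam("wrist")
a,b=onz(w,(318.5,116),.164),onz(w,(320,260),.164)
yw=np.degrees(np.arctan2(a[1]-b[1],a[0]-b[0]))-90
print(a,b,(a+b)/2,yw, sensors.get_obs()["ee_pos"])
c=((a+b)/2)[:2]
c=(c+np.array([.6035,.2307]))/2; yaw=90+(yw-10.8)/2
print("use",c,yaw)
arm.line_to([*c,.30],[180,0,yaw])
arm.line_to([*c,.149],speed=.12)
print(sensors.get_obs()["ee_pos"])
crop(cam("side"),200,100,160,130,5,"pics/b1.png")
o=sensors.get_obs();print(o["wrist_force"])
arm.grab()
o=sensors.get_obs();print(o["time"],o["finger_gap"],o["wrist_force"],o["ft_torque"])
crop(cam("side"),200,100,160,130,5,"pics/b2.png")
E
```

```text
[0.6121 0.2976 0.164 ] [0.5884 0.167  0.164 ] [0.6003 0.2323 0.164 ] -10.281213391554829 [0.603  0.2316 0.2998]
use [0.6019 0.2315] 79.45939330422259
[0.6026 0.2317 0.1503]
[-0.4221 -0.1181 -0.2753]
5.575 0.015415406236201338 [-2.6651  0.738   1.3588] [0.0588 0.4252 0.022 ]
```

View pics/b2.png

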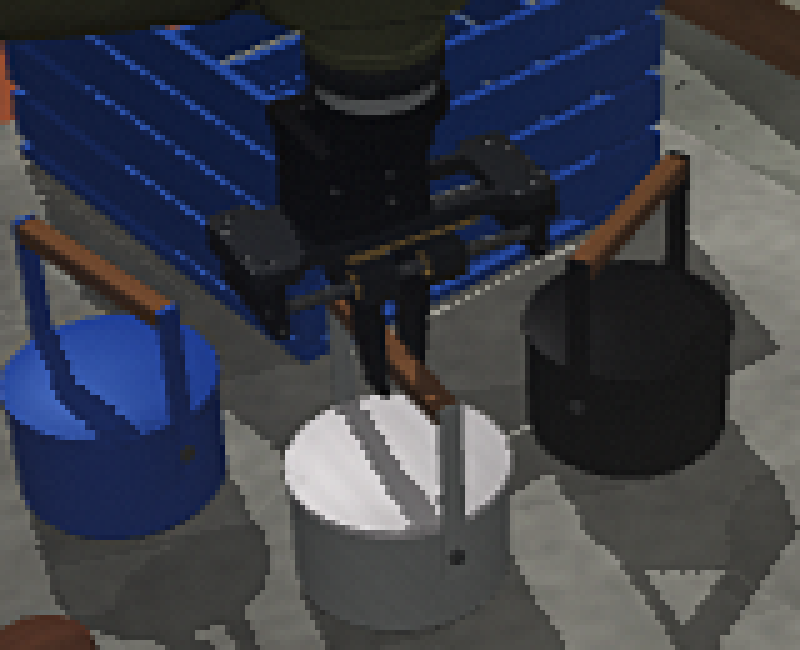

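The jaws have closed on the bar (gap 15.4 mm) at its centre. Next I'll lift, weigh from the wrist force and carry it to the front of the hook.

```bash
python3 - <<'E'
from h import *
from bench import arm,sensors
np.set_printoptions(precision=4,suppress=True)
e=sensors.get_obs()["ee_pos"]
arm.line_to([e[0],e[1],.295],speed=.1); arm.hold(.5)
for i in range(3):
    o=sensors.get_obs();print(o["time"],o["ee_pos"],o["wrist_force"],o["ft_torque"],o["finger_gap"]);arm.hold(.1)
yaw=90+7.3;u=np.array([np.cos(np.radians(7.3)),np.sin(np.radians(7.3))])
s=np.array([.638,-.1875]); 
arm.line_to([.50,.03,.295],[180,0,yaw],speed=.2)
p=s-.15*u
arm.line_to([*p,.295],speed=.2)
arm.line_to([*p,.269],speed=.1); arm.hold(.3)
o=sensors.get_obs();print(o["time"],o["ee_pos"],o["eef_rot"],o["wrist_force"])
a=cam("scene");b=cam("side")
cv2.imwrite("pics/c1.png",a["color"][...,::-1]);cv2.imwrite("pics/c2.png",b["color"][...,::-1])
w=cam("wrist"); cv2.imwrite("pics/c3.png",w["color"][...,::-1])
E
```

```text
7.7333 [0.6015 0.2317 0.295 ] [ 0.4619 -1.1932 -6.5448] [-0.0967  0.1014  0.0104] 0.015655035354911515
7.8333 [0.6015 0.2317 0.295 ] [-0.0855 -0.0799 -6.6668] [-0.0215  0.0974  0.0097] 0.015581505288483415
7.9333 [0.6015 0.2317 0.295 ] [-0.272   0.1476 -6.5708] [-0.0971  0.0533 -0.0248] 0.01591781444948689
11.35 [ 0.4895 -0.2067  0.2697] [179.944    0.0378  97.2991] [-0.1184  0.1008 -6.2805]
```

View pics/c1.png

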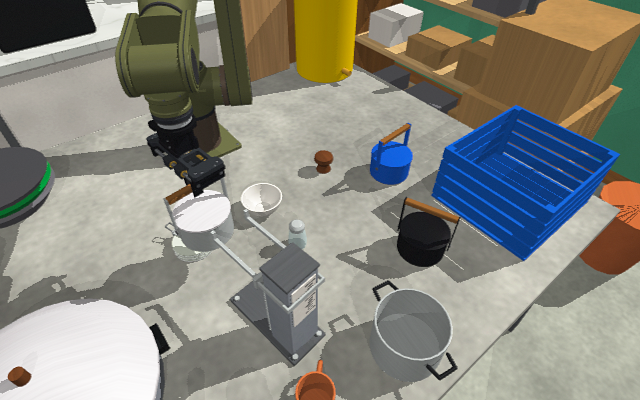

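View pics/c2.png

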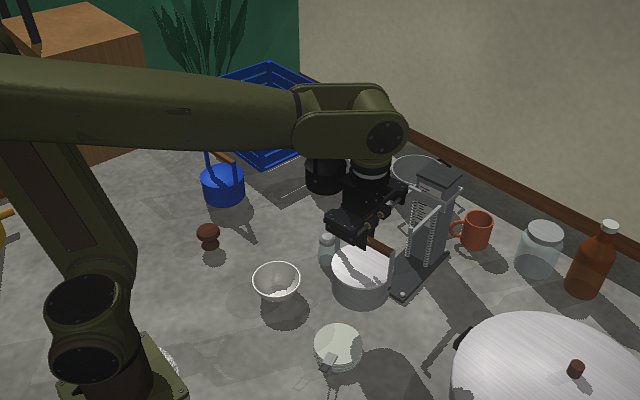

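View pics/c3.png

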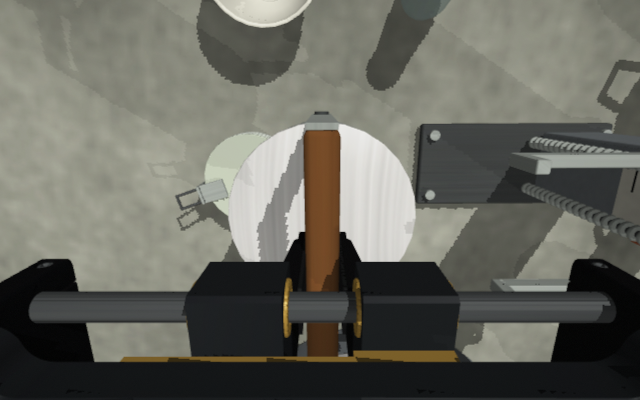

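```bash
python3 - <<'E'
from h import *
w=cam("wrist")
crop(w,480,110,160,90,5,"pics/d1.png");crop(w,480,260,160,60,5,"pics/d2.png");crop(w,280,100,80,50,8,"pics/d3.png")
E
```

```text
(no output)
```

View pics/d1.png

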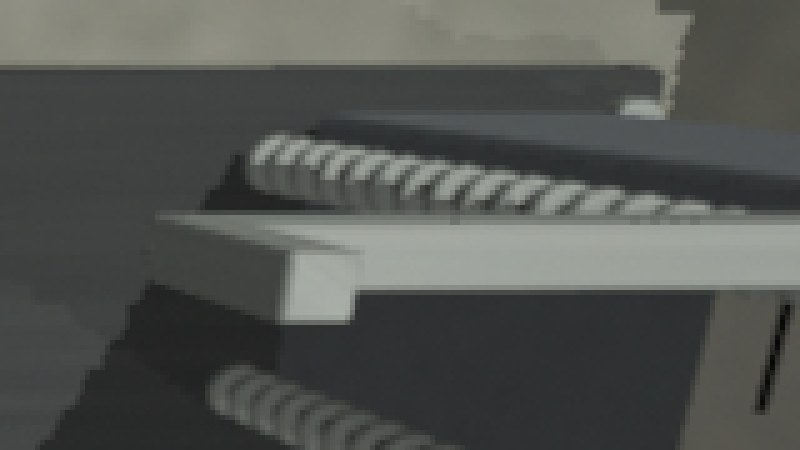

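View pics/d2.png

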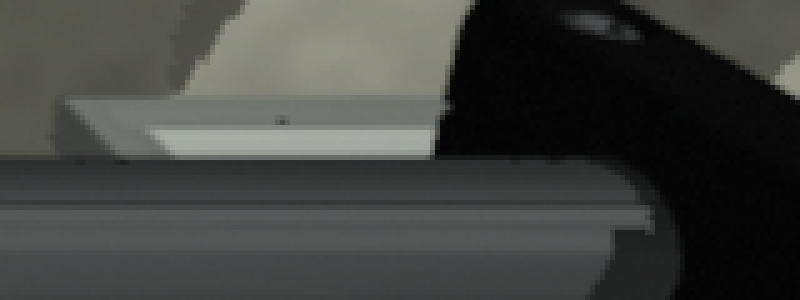

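View pics/d3.png

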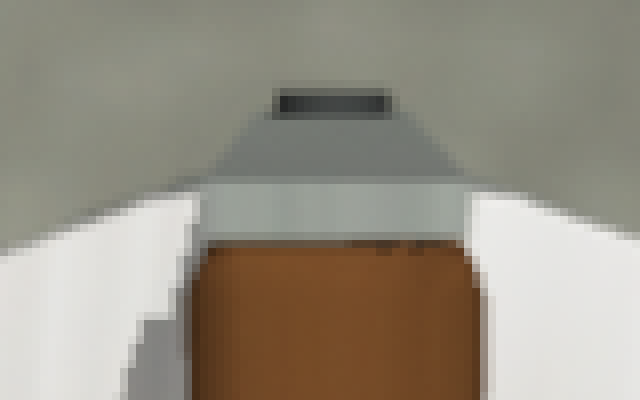

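```bash
python3 - <<'E'
from h import *
from bench import sensors
np.set_printoptions(precision=4,suppress=True)
w=cam("wrist");o=sensors.get_obs();e=o["ee_pos"]
u=np.array([np.cos(np.radians(7.3)),np.sin(np.radians(7.3)),0]);v=np.array([-u[1],u[0],0])
f=lambda P:np.array([(P-e)@u,(P-e)@v,P[2]])
print("tip+ centre (want -34,42)",f(onz(w,(544,167.2),.253)))
print("prong+ inner/outer",[f(onz(w,(600,r),.235)) for r in (168,154.4)])
print("prong- inner edge",f(onz(w,(540,285.6),.235)))
print("bar end +",f(onz(w,(322,130),.2847)), f(onz(w,(322,127),.2847)))
print("base front edge",[onz(w,p,.012) for p in ((417,125),(417,207))])
s=cam("scene");crop(s,140,170,160,110,5,"pics/e1.png")
E
```

```text
tip+ centre (want -34,42) [0.1152 0.0453 0.253 ]
prong+ inner/outer [array([0.1593, 0.0414, 0.235 ]), array([0.1576, 0.0492, 0.235 ])]
prong- inner edge [ 0.1383 -0.0344  0.235 ]
bar end + [-0.0003  0.0668  0.2847] [-0.0003  0.068   0.2847]
base front edge [array([ 0.5951, -0.1413,  0.012 ]), array([ 0.616 , -0.2421,  0.012 ])]
```

View pics/e1.png

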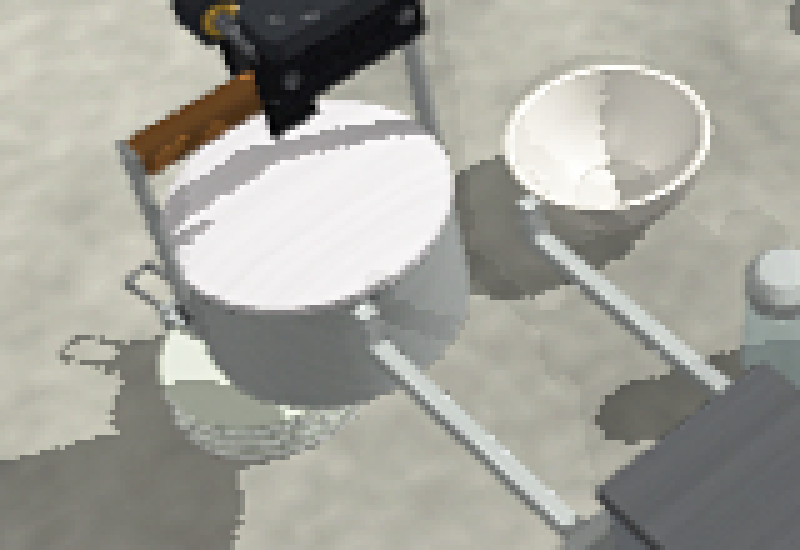

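In the wrist view the prongs run parallel to the jaws. The seat comes out 149 mm ahead and 3.4 mm to the left, which agrees with the first estimate. I'll slide in above the tips, checking force.

```bash
python3 - <<'E'
from h import *
from bench import arm,sensors
np.set_printoptions(precision=4,suppress=True)
u=np.array([np.cos(np.radians(7.3)),np.sin(np.radians(7.3)),0]);v=np.array([-u[1],u[0],0])
e=np.array([.4895,-.2067,.269]);p0=e+.0035*v
for d in (.05,.10,.150):
    arm.line_to(p0+d*u,speed=.08); o=sensors.get_obs();print(o["time"],o["ee_pos"],o["wrist_force"],o["ft_torque"])
arm.hold(.3);print(sensors.get_obs()["wrist_force"])
a=cam("scene");b=cam("side");w=cam("wrist")
crop(a,180,170,160,120,5,"pics/f1.png");crop(b,320,130,160,150,4,"pics/f2.png")
cv2.imwrite("pics/f3.png",w["color"][...,::-1])
E
```

```text
12.4333 [ 0.5385 -0.1968  0.2687] [-0.448   0.0073 -6.2857] [-0.0582  0.068   0.0221]
13.2083 [ 0.5881 -0.1905  0.2687] [ 0.3311 -0.6237 -6.3847] [-0.1025  0.0349  0.0129]
13.9833 [ 0.6376 -0.1842  0.2687] [ 0.3307 -0.5885 -5.8663] [-0.0538  0.0767  0.0293]
[-0.2163 -0.1277 -5.9578]
```

View pics/f1.png

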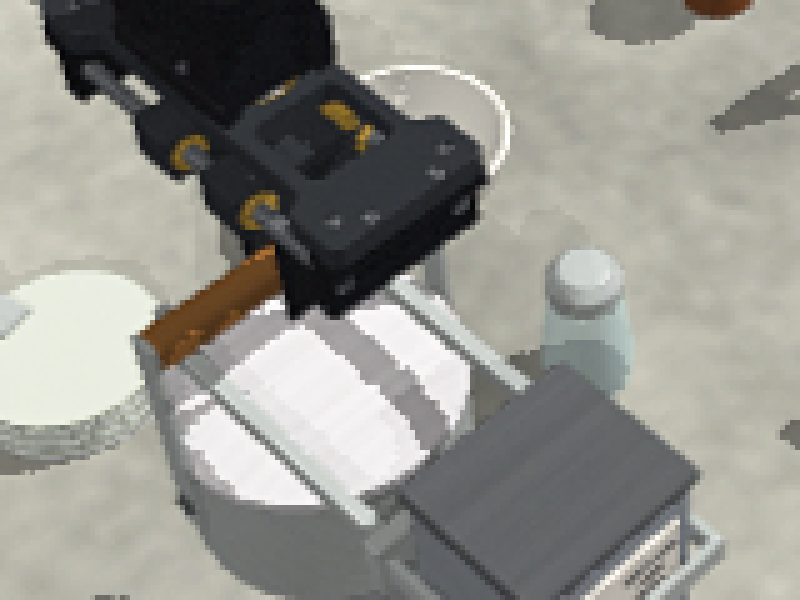

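View pics/f2.png

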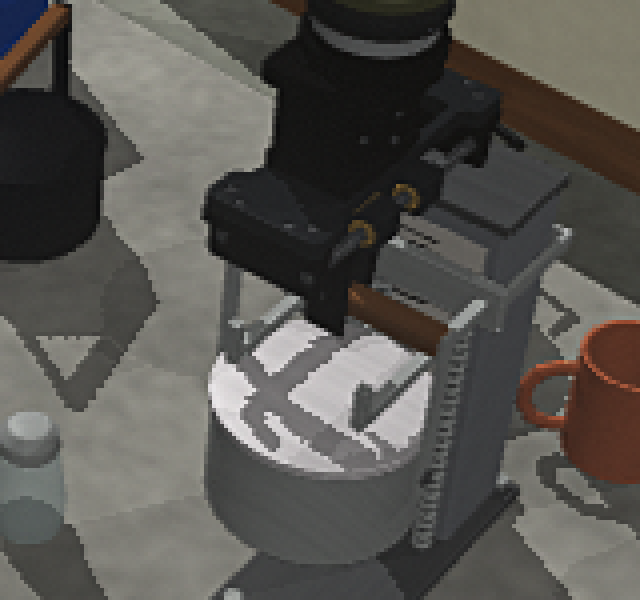

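View pics/f3.png

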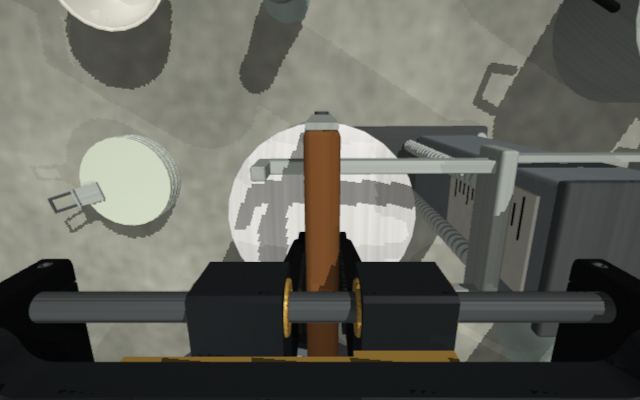

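The bar is above both prongs and behind the tips, seen in the wrist view with the tip at (260,170) and the bar at x≈322. I'll lower it slowly while watching the force.

```bash
python3 - <<'E'
from h import *
from bench import arm,sensors
np.set_printoptions(precision=4,suppress=True)
e=sensors.get_obs()["ee_pos"]
for z in (.245,.236,.230,.225,.220,.215,.210,.206,.203):
    arm.line_to([e[0],e[1],z],speed=.03);arm.hold(.15)
    F=[]
    for i in range(4): o=sensors.get_obs();F.append(o["wrist_force"]);arm.hold(.03)
    F=np.mean(F,0);print(round(o["time"],2),o["ee_pos"],F,o["ft_torque"])
    if F[2]>-.35: break
a=cam("scene");b=cam("side");w=cam("wrist")
crop(a,180,170,160,120,5,"pics/g1.png");crop(b,320,130,160,150,4,"pics/g2.png")
cv2.imwrite("pics/g3.png",w["color"][...,::-1])
E
```

```text
15.63 [ 0.6378 -0.1842  0.2453] [ 0.259  -0.2477 -6.0463] [-0.0848  0.0285  0.0213]
16.37 [ 0.6378 -0.1843  0.2363] [-0.028  -0.1504 -6.2317] [-0.0707  0.1005  0.0452]
17.0 [ 0.6376 -0.1842  0.2301] [-0.9851  0.4025 -5.1124] [-0.0691  0.1601 -0.0478]
17.6 [ 0.6379 -0.1843  0.2253] [ 0.3062 -0.3145 -3.9289] [-0.0986 -0.0756 -0.0117]
18.2 [ 0.6378 -0.1842  0.2202] [ 0.5994 -0.0398 -3.4769] [-0.104  -0.0768  0.0295]
18.8 [ 0.6378 -0.1843  0.2152] [ 0.6524  0.2311 -1.8998] [-0.1064 -0.1222 -0.009 ]
19.4 [ 0.6378 -0.1843  0.2102] [ 0.7306  0.1338 -0.9078] [-0.1064 -0.1608 -0.0608]
19.97 [ 0.6378 -0.1843  0.2062] [ 0.5584 -0.3617 -0.4578] [-0.0829 -0.123  -0.0034]
20.5 [ 0.6378 -0.1842  0.2032] [ 0.9174 -0.21    0.4023] [-0.1009 -0.1525 -0.0266]
```

View pics/g2.png

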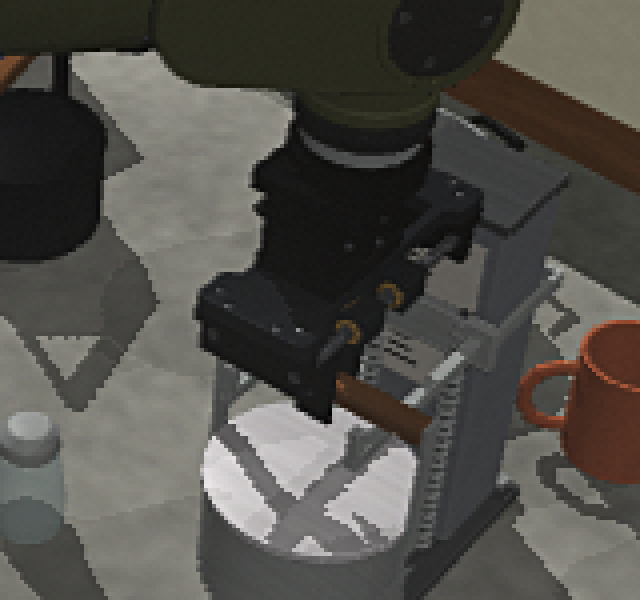

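View pics/g3.png

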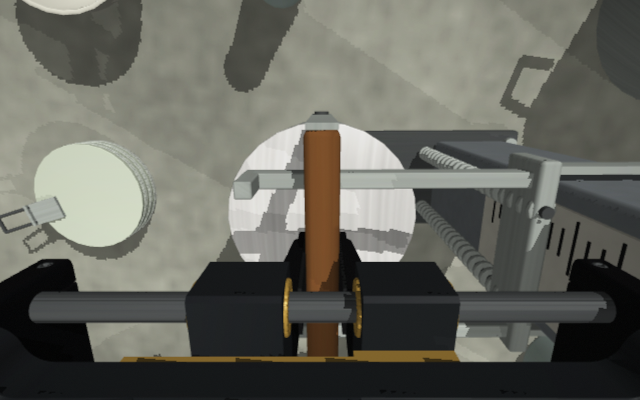

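The force is almost fully on the hook (0.4 N residual, dip about 31 mm), with the bar still behind the tips. Next I'll release and back straight up.

```bash
python3 - <<'E'
from h import *
from bench import arm,sensors
np.set_printoptions(precision=4,suppress=True)
arm.open_jaws();arm.hold(.5);o=sensors.get_obs();print(o["time"],o["finger_gap"],o["wrist_force"])
e=o["ee_pos"]
arm.line_to([e[0],e[1],.33],speed=.06)
o=sensors.get_obs();print(o["time"],o["wrist_force"])
arm.line_to([.45,-.05,.45],speed=.15);arm.hold(3)
a=cam("scene");b=cam("side")
crop(a,180,170,160,120,5,"pics/h1.png");crop(b,320,130,160,150,4,"pics/h2.png")
arm.hold(.5)
for n,x in(("scene",a),("side",b)):
    y=cam(n);print(n,np.abs(y["color"].astype(int)-x["color"]).max(2).__gt__(25).sum())
print(sensors.get_obs()["time"])
E
```

```text
22.525 0.0948720424429566 [ 0.226  -0.4763  1.0369]
24.7917 [ 1.1057 -0.419   0.2893]
scene 0
side 0
30.375
```

View pics/h1.png

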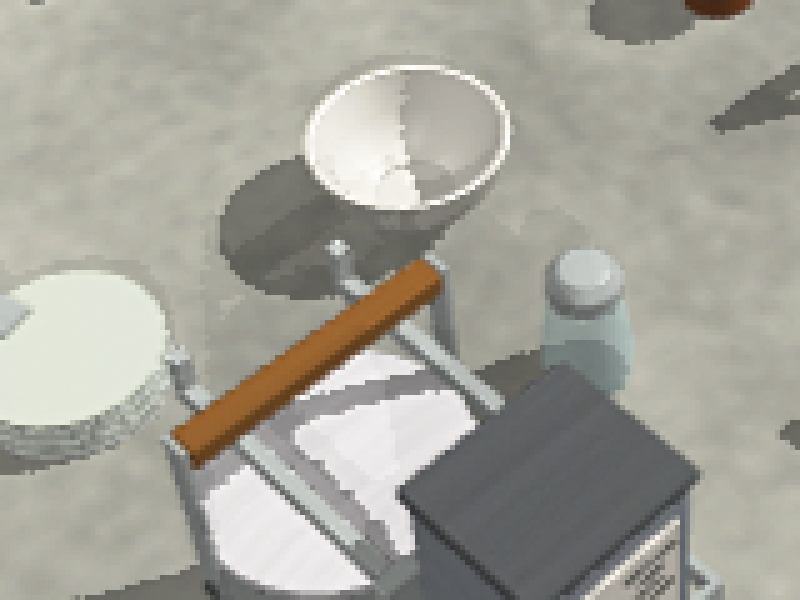

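View pics/h2.png

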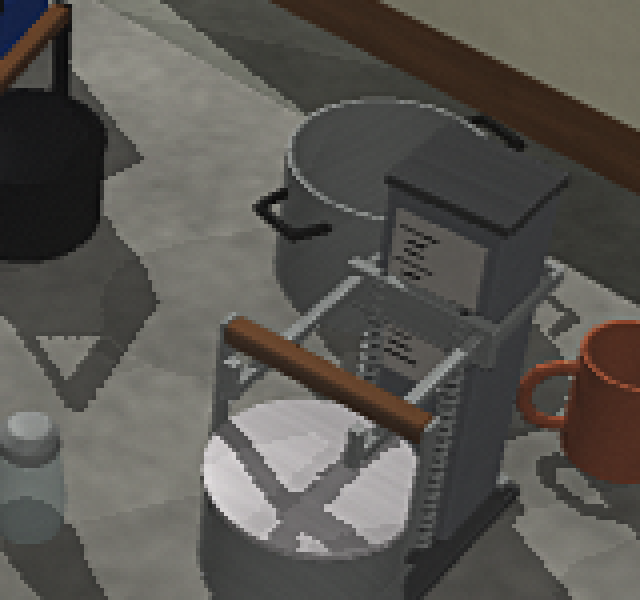

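The bar (scene crop (175,440) to (440,265)) lies across both prongs behind both tips, and nothing changed between frames. I'll do one numeric check and then hand in.

```bash
python3 - <<'E'
from h import *
from bench import close_job
np.set_printoptions(precision=4,suppress=True)
a=cam("scene");b=cam("side")
p,e1=tri(a,(172/5+180,440/5+170),b,(432/4+320,422/4+130));q,e2=tri(a,(435/5+180,262/5+170),b,(230/4+320,323/4+130))
c=(p+q)/2;print(p,q,c,e1,e2,np.degrees(np.arctan2(q[1]-p[1],q[0]-p[0]))-90)
print("dip~",.242+.007-c[2])
close_job()
E
```

```text
[ 0.6478 -0.2529  0.222 ] [ 0.6305 -0.1172  0.2174] [ 0.6391 -0.185   0.2197] 0.0022110815631016588 0.0035481722789613966 7.259177802464393
dip~ 0.02930898548742933
the job is handed in; nothing more can be done
```

The steel pot is hanging on the double hook and the job is handed in. `close_job()` gives no verdict, so this rests on my own last checks.

**What I did:** I gripped the pot by the centre of its bar and lifted it; the wrist force read about 6.4 N. I carried it to the front of the balance, slid the bar in over the prong tips and lowered it in steps of 3 to 9 mm until the wrist carried only about 0.4 N. Then I let go, backed straight up and moved clear.

**Last checks:**

| Check | Result |
|---|---|
| Bar position | centre at (0.639, −0.185) m, within about 3 mm of the estimated seat |
| Bar direction | 7.3°, the same as my estimate of the balance's yaw |
| Tilt | bar ends differ by about 4.6 mm in height, roughly 2° and close to the measuring error |
| Hook dip | about 29 mm in the pictures, against about 31 mm from the arm height when I let go |
| Stillness | two frames 0.5 s apart, after a 3 s wait, were identical |
| Bystanders | bowl, shaker and lids looked unmoved; I did not look at the knob again after letting go, and the arm did not go near it |

After I let go and moved up, the wrist sensor showed up to about 1 N on single axes. I put that down to noise, because the pictures show the arm well clear of the pot. None of the checks failed. The run took about 31 s of the 58 s allowed.

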